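# Backlit bolt-hole check of a bearing housing

### The job

First slide the dimmer of the inspection light box to its set mark, so that the white line on the cap is in line with the two strips of dark tape. Then lift the square-flanged bearing housing off its spigot on the parts carrier and, keeping it level, hold it about 100 mm above the middle of the white window so that its bolt holes can be checked against the light; finish while holding it there, steady and level, and do not put it down. Let nothing touch the window, and leave the other parts and tools where they are.

Things in the scene. Friction and masses are not known exactly. Their poses are not given: they have to be found in the camera images.
- dimmer (a joint): Fader of the light box, in m along its slot: 0 = dim end, 0.080 = bright end stop; 0.060 = the cap's white line exactly between the two tape strips of the set mark. It grows along the light box's -y (to the right as seen from the robot). Friction holds it where it is left; it takes about 2 N to move.
- dimmer_cap (a point): Centre of the top of the fader's cap: a black block 20 mm across the slot (box x), 18 mm along it (box y), 22 mm high, a white line across its top at its middle, on the light box's aluminium control strip (strip top 52 mm above the bench; cap top 75 mm). More than 40 mm free on both sides along the slot.
- lightbox: White LED light box, 270 x 300 mm (its x, y), 52 mm high, fixed; origin at the centre of its underside, z up, -x side to the robot within 9 deg; left or right of the robot's middle line. Near edge: aluminium control strip 75 mm deep; dimmer slot along y at x = -98 mm, y = +40 (joint 0) to -40 mm. Set mark: two strips of dark tape, 6 x 18 mm, one each side of the slot at y = -20 mm.
- window: White opal window of the light box, 180 x 260 mm (its x, y), flush with the box's top; origin at the centre of its top face, 52 mm above the bench (30 mm beyond the box's centre along box x). Fixed in the box, axes parallel to it.
- housing: The workpiece: aluminium four-bolt flanged bearing housing, 0.3 to 0.55 kg. Square flange 100 x 100 x 10 mm, an 11 mm bolt hole in each corner; round hub, 50 mm outside diameter, from the flange's top to 52 mm above its underside; 30 mm bore right through. Origin at the centre of the flange's underside, z up. Stands hub up on one of the carrier's three spigots, any yaw.
- carrier: Blue parts carrier, 130 x 360 mm (its x, y), deck 20 mm high, fixed; origin at the centre of its underside; left or right of the robot's middle line, turned within 9 deg. On x = 0, at y = -115, 0, +115 mm, three grey shoulders of 52 mm diameter, tops 35 mm above the bench, bear the parts; on each a steel spigot, 24 mm diameter, 22 mm high, loose in the part's bore.
- sleeve: Bystander: plain steel sleeve, 44 mm diameter, 60 mm high, no flange, on another spigot of the carrier; origin at the centre of its underside.
- collar: Bystander: low round steel collar, 80 mm diameter, 22 mm high, on another spigot of the carrier; origin at the centre of its underside.
- deburrer: Bystander: hand deburring tool with black handle, about 155 mm long (its y), 11 mm high, lying on the bench beyond the work; origin at its middle, underside.
- caliper: Bystander: steel caliper, 210 mm long (its y), 12 mm high, lying on the bench beyond the work; origin at its middle, underside.
Mind the look-alikes: they are no part of the job. Several things have the shape of the housing; the one meant has the colours described above.

How it is judged:
By the outcome, as a careful person would: the job done as asked, in the order asked, and still so for the second after the job is handed in, while the arm keeps its last pose, push and grip.
It also fails if it takes over 64 s, if anything falls off the work surface, if the arm or the gripper's body presses on something with over 40 N, if the wrist force passes 120 N, or if a joint passes its speed limit or range.

### The arm

A 7-joint arm with a two-finger parallel gripper is mounted at the origin on the work surface. World frame = base frame: x ahead of the robot, y to its left, z up, the work surface at z = 0. Lengths are in m, angles in rad, forces in N, time in s.
With the tool pointing down it reaches from about 0.425 to 0.875 m from the base axis. Payload 8.4 kg.
Tool frame: the origin (TCP) lies midway between the tips of the shut fingers; the grasp point (between the pads) lies 19 mm behind it; z points along the fingers, y is the line along which they close (so a half turn about z gives the same grasp; the last joint's range is limited). The gripper opens to 85 mm and grips with 20 to 120 N. Pads are 22 mm wide; open, the fingers measure 114 mm over their backs; the gripper's body (76 mm by 85 mm) begins 54 mm behind the grasp point. The pads swing forward as they close: fully open they stand 13 mm farther back than shut.
Start: joints at [1.163, 0.333, 0.04, 1.465, -0.013, 1.343, -0.059], TCP at [0.198, -0.619, 0.231] pointing down, gripper open.
Joint ranges: [-2.58, 2.58], [-0.38, 2.09], [-1.3, 1.39], [0.25, 2.4], [-1.5, 4.64], [0.08, 2.09], [-2.65, 2.65]. Speed limits (rad/s): [2.22, 2.22, 2.79, 2.79, 3.14, 3.14, 3.14].

### API

Orientations are given as a rotation vector (axis times angle).
In Python, from cell import robot, planner, viewer, boxes_of, current_time, current_joint_pos, current_qd, current_effort, current_tool_pos, current_eef_rot, current_force, current_torque, current_opening, current_gripper_force gives the robot as it stands. Calls block until the motion is done:
- robot.movep(position, orientation): joint-space move of the TCP to a pose.
- robot.line_to(position, frame=None, v=0.15): straight line of the TCP; frame=None keeps the orientation; v is the mean speed in m/s.
- robot.move_joints(angles): joint-space move.
- robot.let_go() and robot.grab(grip_force=None): open the fingers fully, or close them until they stop; grip_force is the grip in N (None keeps the last).
- robot.hold(seconds).
- planner.ik(position, orientation): joint angles nearest the present ones, or None.
- viewer.grab_frame(name): name is "scene" or "top" or "wrist"; returns a dict with "image" (420x560x3 uint8, red, green, blue), "fovy" (degrees; the focal length in pixels is half the picture's height over the tangent of half this angle, whatever the lens; pixels are square), "cx", "cy" (the principal point, pixels), "D" ([k1, k2, p1, p2, k3] as OpenCV has them; the pictures are not rectified), "R" (3x3) and "t" (3): a world point X has camera coordinates R X + t. Camera axes: x right, y down, z forward; pixel columns grow to the right and rows downward; lengths in m; the calibration is good to about 2 mm. A picture is of the moment at which its call begins. There is no depth.
A pose or a line that the arm cannot do raises robot.Unreachable and nothing moves.
- robot.job_done(): hands the job in; it is judged then, once.
Trained networks look in a picture, given as the dict that the camera call returned (one of the last four; its "shot" number tells which), for a name from the list of things; names that differ only in an ending like _2 or _b are one class to them, and where a whole thing is asked for, a point or a joint stands for the part that bears it (a point fixed in the world has none). Each returns a list of dicts, best first, with "score" (0 to 1); they miss things now and then, are a little off and sometimes report something else, mostly with a low value. They report only what shows in the picture. A call takes as long as a camera call. They do not tell look-alikes from the thing itself.
- boxes_of(picture, target): "at" ([row, column] in pixels, amid what is visible of it).
Readings, each from a call of its own:
- current_time(): time.
- current_joint_pos(): joint angles.
- current_qd(): joint speeds.
- current_effort(): joint torques, N m.
- current_tool_pos(): TCP position.
- current_eef_rot(): TCP orientation.
- current_force(): force on the tool from outside, world axes, zero at the start.
- current_torque(): the same for the moment, N m.
- current_opening(): finger opening in m.
- current_gripper_force(): force on a finger pad.
Only numpy, scipy, OpenCV 4.12 (cv2) and the standard library are available. Lean on these libraries where they do the work, as an engineer would, in place of code of your own. Each camera call takes 0.05 s, during which the arm holds its last target. There are 200 camera calls.

## Working session

There is one attempt and no reset: what is moved stays moved. The work goes in short steps, each a Python script; the robot and the scene stay as the last script left them, time stands still between calls to the robot, and variables do not carry over. Pictures are saved under pics/ and viewed, at most 10 in all, crops included, and the job is handed in when it is done.

```bash
mkdir -p pics; ls
cat > h.py <<'E'
import numpy as np, cv2
from cell import *
def K(f):
    F=210/np.tan(np.radians(f["fovy"])/2); return np.array([[F,0,f["cx"]],[0,F,f["cy"]],[0,0,1.]])
def save(f,n): cv2.imwrite("pics/"+n,np.ascontiguousarray(f["image"][:,:,::-1]))
def ray(f,rc):
    p=cv2.undistortPoints(np.array([[[rc[1],rc[0]]]],float),K(f),np.array(f["D"],float))[0,0]
    R=np.array(f["R"]);t=np.array(f["t"]); d=R.T@np.array([p[0],p[1],1]); return -R.T@t,d/np.linalg.norm(d)
def at_z(f,rc,z):
    o,d=ray(f,rc); return o+d*(z-o[2])/d[2]
def tri(rs):
    A=0;b=0
    for o,d in rs:
        P=np.eye(3)-np.outer(d,d);A=A+P;b=b+P@o
    x=np.linalg.solve(A,b); return x,max(np.linalg.norm((np.eye(3)-np.outer(d,d))@(x-o)) for o,d in rs)
def proj(f,X):
    p,_=cv2.projectPoints(np.array(X,float).reshape(-1,3),cv2.Rodrigues(np.array(f["R"]))[0],np.array(f["t"],float),K(f),np.array(f["D"],float)); return p[:,0,::-1]
E
cat > a.py <<'E'
from h import *
fs=[viewer.grab_frame(n) for n in("scene","top","wrist")]
for f,n in zip(fs,("scene","top","wrist")):
    save(f,n+"0.png"); o=-np.array(f["R"]).T@f["t"]; print(n,f["fovy"],o.round(3),np.round(f["D"],3))
for f,n in zip(fs[:2],("scene","top")):
    for k in("dimmer_cap","lightbox","window","housing","carrier","sleeve","collar","deburrer","caliper"):
        print(n,k,[(np.round(b["at"],1).tolist(),round(b["score"],2)) for b in boxes_of(f,k)][:5])
print(current_time())
cv2.imwrite("pics/both.png",np.hstack([cv2.resize(f["image"][:,:,::-1],(400,300)) for f in fs[:2]]))
E
python3 a.py
```

```text
pics
scene 42.83599168107511 [1.503 0.391 1.046] [-0.068  0.     0.     0.     0.   ]
top 57.669559082740015 [0.337 0.01  1.138] [-0.108  0.     0.     0.     0.   ]
wrist 62.25074583274893 [ 0.265 -0.597  0.373] [0.002 0.    0.    0.    0.   ]
scene dimmer_cap []
scene lightbox [([253.2, 322.7], 0.59)]
scene window [([252.7, 317.9], 0.67)]
scene housing [([207.6, 173.5], 0.85), ([135.1, 210.4], 0.62), ([254.1, 94.9], 0.56)]
scene carrier [([226.9, 192.2], 0.69)]
scene sleeve [([211.8, 217.0], 0.73)]
scene collar [([203.0, 138.5], 0.56)]
scene deburrer [([308.8, 270.1], 0.89)]
scene caliper [([281.4, 182.1], 0.68)]
top dimmer_cap [([222.9, 211.7], 0.51)]
top lightbox [([191.1, 219.2], 0.74), ([125.3, 317.9], 0.49)]
top window [([182.7, 217.4], 0.85), ([125.9, 319.2], 0.48)]
top housing [([127.6, 396.2], 0.93), ([189.8, 357.4], 0.79), ([222.9, 209.5], 0.5)]
top carrier [([195.2, 336.8], 0.95)]
top sleeve [([125.1, 318.7], 0.68), ([187.4, 321.3], 0.57)]
top collar [([183.0, 394.2], 0.88)]
top deburrer [([128.6, 247.6], 0.65)]
top caliper [([124.4, 317.5], 0.95)]
1.05
```

View pics/scene0.png

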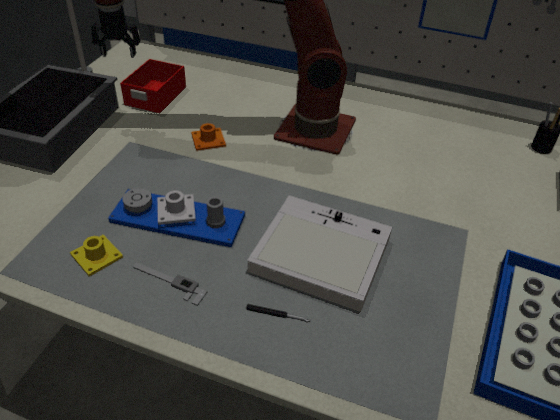

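View pics/top0.png

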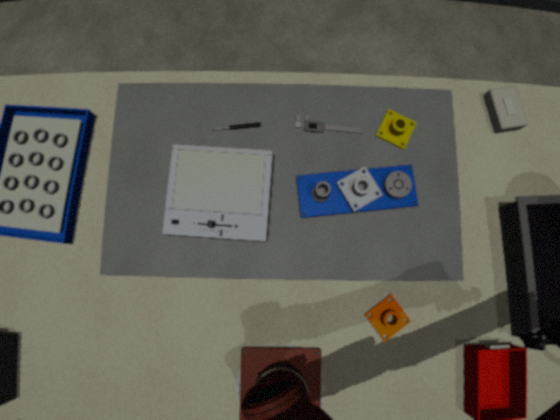

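```bash
cat > b.py <<'E'
from h import *
from scipy.spatial.transform import Rotation as Ro
f=viewer.grab_frame("top"); s=viewer.grab_frame("scene")
for n,a,b,z in(("cap",(223,212),(216,338),.075),("housing",(187,361),(198,175),.087),("winc",(182.7,217.4),(252.7,317.9),.052)):
    print(n,at_z(f,a,z).round(3),at_z(s,b,z).round(3),tri([ray(f,a),ray(s,b)]))
for rc in((145,175),(151,272),(242,266),(234,163)): print("corner",at_z(f,rc,.052).round(3))
print(Ro.from_rotvec(current_eef_rot()).as_matrix().round(3))
w=viewer.grab_frame("wrist"); print(np.array(w["R"]).round(3))
print("t2c",(Ro.from_rotvec(current_eef_rot()).as_matrix().T@(-np.array(w["R"]).T@w["t"]-current_tool_pos())).round(3))
E
python3 b.py
```

```text
cap [0.464 0.199 0.075] [0.474 0.207 0.075] (array([0.46441999, 0.20259345, 0.06480017]), np.float64(0.0021634358908601994))
housing [ 0.573 -0.22   0.087] [ 0.586 -0.217  0.087] (array([ 0.57568102, -0.22353258,  0.07610837]), np.float64(0.0008022246765835488))
winc [0.585 0.192 0.052] [0.599 0.192 0.052] (array([0.5884416 , 0.19189454, 0.04116926]), np.float64(0.002452655970815233))
corner [0.699 0.326 0.052]
corner [0.684 0.035 0.052]
corner [0.415 0.046 0.052]
corner [0.432 0.343 0.052]
[[ 0.953  0.304  0.   ]
 [ 0.304 -0.953  0.   ]
 [ 0.    -0.    -1.   ]]
[[ 0.304 -0.953  0.   ]
 [-0.914 -0.292  0.283]
 [-0.269 -0.086 -0.959]]
t2c [ 0.071 -0.001 -0.143]
```

```bash
cat > c.py <<'E'
from h import *
import pickle
rv=[np.pi,0,0]; P=[]
for i,p in enumerate([(.55,-.25,.25),(.55,-.17,.25),(.465,.15,.22),(.465,.22,.22)]):
    robot.movep(p,rv); f=viewer.grab_frame("wrist"); P.append(f); save(f,f"w{i}.png"); print(i,current_time(),current_tool_pos().round(4) if hasattr(current_tool_pos(),'round') else current_tool_pos())
    for k in(("housing","sleeve","collar") if i<2 else("dimmer_cap","window")): print(k,[(np.round(b["at"],1).tolist(),round(b["score"],2)) for b in boxes_of(f,k)][:4])
pickle.dump(P,open("P.pkl","wb"))
cv2.imwrite("pics/m.png",np.hstack([cv2.resize(P[i]["image"][:,:,::-1],(400,300)) for i in(0,1)]))
E
python3 c.py
```

```text
0 3.1 [ 0.5494 -0.2514  0.2499]
housing [([146.9, 253.2], 0.97), ([3.3, 394.6], 0.75)]
sleeve [([177.5, 119.1], 0.73)]
collar [([136.4, 373.1], 0.94)]
1 3.7167 [ 0.5499 -0.1703  0.2502]
housing [([149.1, 329.4], 0.85), ([4.2, 478.0], 0.84)]
sleeve [([182.1, 206.7], 0.75)]
collar [([137.7, 441.8], 0.95), ([177.6, 42.0], 0.54)]
2 5.175 [0.4659 0.1485 0.22  ]
dimmer_cap [([204.5, 210.2], 0.7)]
window [([74.5, 227.2], 0.68)]
3 5.7083 [0.4653 0.2196 0.2198]
dimmer_cap [([203.1, 291.6], 0.78)]
window [([76.3, 316.0], 0.61)]
```

View pics/w1.png

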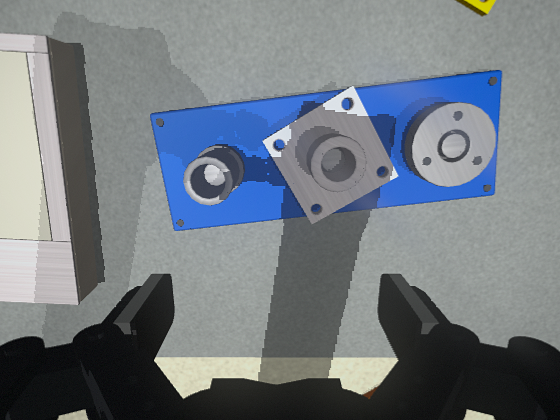

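View pics/w3.png

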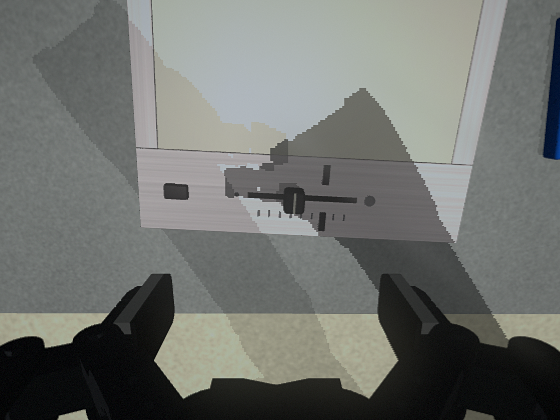

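The candidates are aluminium on the middle spigot (wrist 160,339; top 188,360), yellow (top 127,396) and orange (top 317,388). By colour and spigot I choose the aluminium one. In w3 the cap is at (200,293) and the tape strips at (175,326) and (222,322). Next is a close crop.

Run:
```python
import cv2,numpy as np
I=[cv2.imread(f"pics/w{i}.png") for i in range(4)]
def c(i,r,q,h,w,s): return cv2.resize(I[i][r:r+h,q:q+w],(400,300),interpolation=cv2.INTER_CUBIC)
a=np.hstack([c(0,75,180,150,200,2),c(1,75,240,150,200,2)])
b=np.hstack([c(2,160,190,75,100,4),c(3,160,260,75,100,4)])
cv2.imwrite("pics/crop.png",np.vstack([a,b]))
```

```text
(no output)
```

View pics/crop.png

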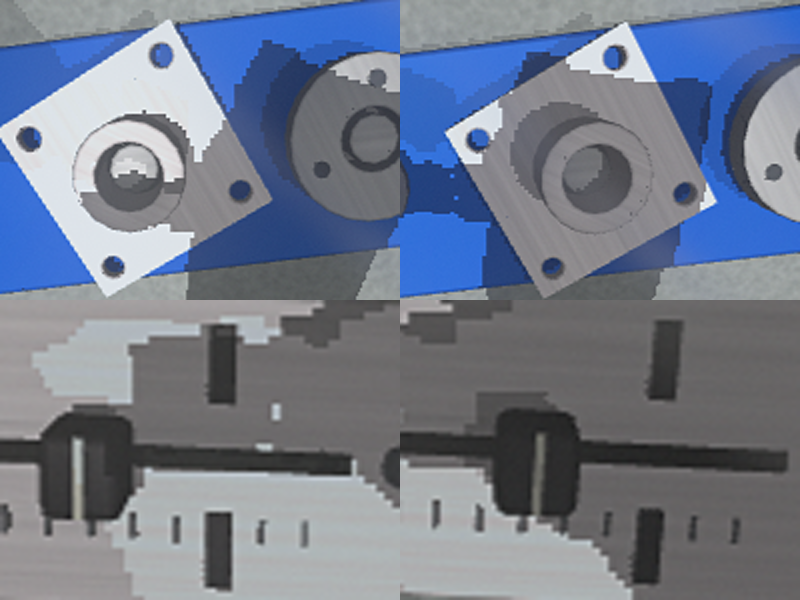

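```bash
cat > d.py <<'E'
from h import *
import pickle
P=pickle.load(open("P.pkl","rb"))
def c(i,x,y):
    return {0:(75+y/2,180+x/2),1:(75+y/2,240+(x-400)/2),2:(160+(y-300)/4,190+x/4),3:(160+(y-300)/4,260+(x-400)/4)}[i]
def T(n,i,a,j,b):
    x,e=tri([ray(P[i],c(i,*a)),ray(P[j],c(j,*b))]); print(n,x.round(4),round(e,4)); return x
T("hub",0,(128.5,176),1,(597,178)); T("flange",0,(136.25,162.25),1,(582.5,164))
for a,b in(((162,55),(614,57)),((28,138),(478,139)),((241,190),(686,193)),((114,266),(552,267))): T("hole",0,a,1,b)
cap=T("cap",2,(78,478),3,(540,474)); t1=T("tapeF",2,(221,363),3,(666,360)); t2=T("tapeN",2,(218,551),3,(648,546))
m=(t1+t2)/2
for z in(.052,):
  for n,i,a in(("F",2,(221,363)),("N",2,(218,551)),("F",3,(666,360)),("N",3,(648,546))): print(n,at_z(P[i],c(i,*a),z).round(4))
for i,a in((2,(78,478)),(3,(540,474))): print("cap",at_z(P[i],c(i,*a),.075).round(4))
f=P[3]  # box outline in w3: strip near corners, window corners
for n,rc in(("nearL",(229,142)),("nearR",(242,456)),("winNL",(149,157)),("winNR",(163,454))): print(n,at_z(f,rc,.052).round(4))
E
python3 d.py
```

```text
hub [ 0.5786 -0.2237  0.0869] 0.0
flange [ 0.5795 -0.2239  0.044 ] 0.0
hole [ 0.6304 -0.2373  0.0403] 0.0001
hole [ 0.5918 -0.1717  0.0475] 0.0001
hole [ 0.5657 -0.2762  0.0461] 0.0002
hole [ 0.5256 -0.2109  0.0419] 0.0001
cap [0.4627 0.2048 0.0774] 0.0
tapeF [0.4832 0.1759 0.0547] 0.0001
tapeN [0.4389 0.1779 0.053 ] 0.0002
F [0.4829 0.1761 0.052 ]
N [0.4384 0.178  0.052 ]
F [0.4827 0.1755 0.052 ]
N [0.4388 0.1778 0.052 ]
cap [0.4622 0.2053 0.075 ]
cap [0.4621 0.2047 0.075 ]
nearL [0.4311 0.347  0.052 ]
nearR [0.4186 0.0494 0.052 ]
winNL [0.5055 0.3259 0.052 ]
winNR [0.4937 0.0624 0.052 ]
```

```bash
cat >> h.py <<'E'
from scipy.spatial.transform import Rotation as Ro
def down(yaw): return (Ro.from_euler('z',yaw)*Ro.from_matrix(np.diag([1.,-1,-1]))).as_rotvec()
YB=-0.0436
def st(n): print(n,round(current_time(),2),np.round(current_tool_pos(),4),np.round(current_force(),1),round(float(current_opening()),4))
E
cat > e.py <<'E'
from h import *
robot.movep((.4622,.205,.13),down(YB)); st("above")
robot.line_to((.4622,.205,.058),v=.1); st("down")
robot.grab(20); st("grab")
p=np.array(current_tool_pos())
robot.line_to((.4609,.1769,.058),v=.05); robot.hold(.2); st("slid")
f=viewer.grab_frame("top"); print(proj(f,[[.461,.1769,.075]]),[b["at"] for b in boxes_of(f,"dimmer_cap")][:1])
E
python3 e.py
```

```text
above 6.27 [0.4625 0.2046 0.1307] [0.7 0.1 0.2] 0.0856
down 7.13 [0.4627 0.2053 0.0586] [-0.5 -0.1  0.5] 0.0856
grab 7.76 [0.4623 0.205  0.0582] [-1.4 -0.2  3.9] 0.0177
slid 8.68 [0.4608 0.1753 0.0582] [-2.1 -1.3  7. ] 0.017
[[224.14576578 219.67132369]] [[126.7, 241.3]]
```

```bash
cat > g.py <<'E'
from h import *
st("pre");robot.let_go(); st("open")
robot.line_to((.461,.177,.2),v=.2); st("up")
f=viewer.grab_frame("wrist"); save(f,"w4.png")
c=proj(f,[[.461,.1769,.06]])[0].astype(int); print(c)
cv2.imwrite("pics/crop4.png",cv2.resize(f["image"][c[0]-45:c[0]+45,c[1]-60:c[1]+60,::-1],(800,600),interpolation=cv2.INTER_CUBIC))
import pickle; pickle.dump((f,c),open("P4.pkl","wb"))
E
python3 g.py
```

```text
pre 8.78 [0.4608 0.1753 0.0582] [-2.1 -1.4  7.5] 0.0175
open 9.44 [0.4609 0.1769 0.058 ] [ 0.2 -0.5  0.5] 0.0856
up 10.3 [0.4604 0.1767 0.1989] [ 0.3 -0.4  0.8] 0.0854
[201 275]
```

View pics/crop4.png

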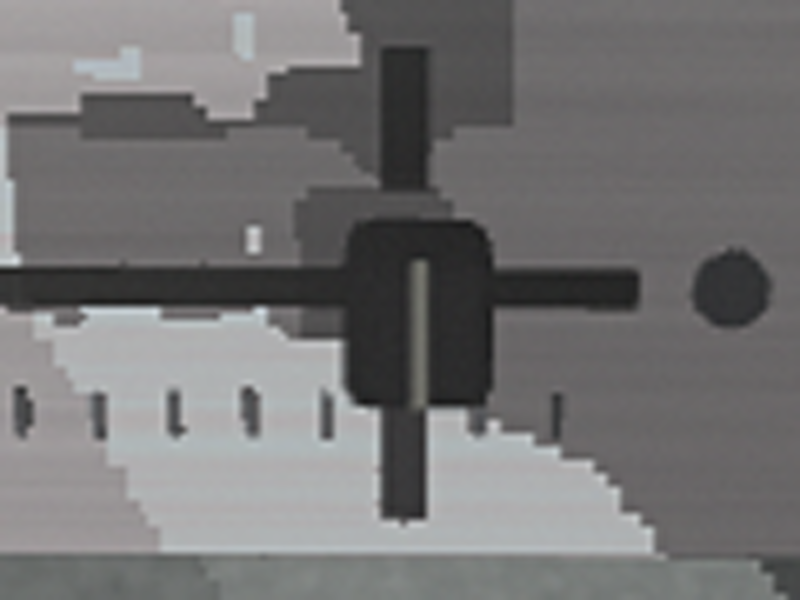

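```bash
cat > k.py <<'E'
from h import *
import pickle; f,c=pickle.load(open("P4.pkl","rb"))
q=lambda x,y:(c[0]-45+y/6.667-.4,c[1]-60+x/6.667-.4)
L=at_z(f,q(419,335),.075);F=at_z(f,q(404,118),.052);N=at_z(f,q(404,465),.052); print(L,F,N)
ub=np.array([-np.sin(YB),np.cos(YB)]); off=((F+N)/2-L)[:2]@ub; print("need dy",off)
t=L[:2]+off*ub; print(t)
np.save("off.npy",[*L[:2],*t])
E
python3 k.py
```

```text
[0.46080145 0.17536299 0.075     ] [0.48295465 0.1761819  0.052     ] [0.43711342 0.17818487 0.052     ]
need dy 0.0017852149812392737
[0.46087926 0.17714651]
```

```bash
cat > l.py <<'E'
from h import *
robot.line_to((.4609,.1755,.058),v=.15); robot.grab(20); st("grab")
y=.1771; cmd=y
for i in range(4):
    robot.line_to((.4609,cmd,.058),v=.03); robot.hold(.1)
    m=np.mean([current_tool_pos()[1] for _ in range(3)]); print(cmd,m)
    if abs(m-y)<.0003: break
    cmd+=y-m
robot.let_go(); robot.line_to((.4609,.177,.2),v=.25); st("up")
f=viewer.grab_frame("wrist"); c=(201,275)
cv2.imwrite("pics/crop5.png",cv2.resize(f["image"][c[0]-45:c[0]+45,c[1]-60:c[1]+60,::-1],(800,600),interpolation=cv2.INTER_CUBIC))
E
python3 l.py
```

```text
grab 12.07 [0.461  0.1755 0.0582] [-1.5 -0.6  3.5] 0.0172
0.1771 0.17720598981220906
up 13.81 [0.4606 0.1768 0.1996] [ 0.  -0.5 -1. ] 0.0853
```

View pics/crop5.png

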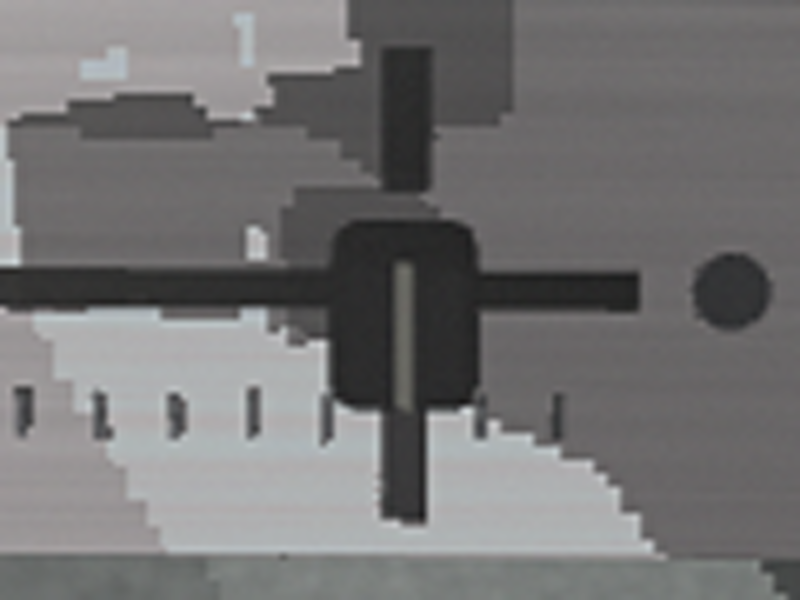

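The white line (x 404) is in line with the tape (x 405), so the dimmer is set. Next is the housing.

```bash
cat > n.py <<'E'
from h import *
robot.movep((.579,-.2237,.17),down(0)); st("above")
robot.line_to((.579,-.2237,.052),v=.12); st("down")
robot.grab(80); st("grab")
robot.line_to((.579,-.2237,.072),v=.04); st("up20")
robot.line_to((.579,-.2237,.23),v=.1); robot.hold(.3); st("up")
print(current_torque(),current_gripper_force())
s=viewer.grab_frame("scene"); w=viewer.grab_frame("wrist")
b=cv2.resize(s["image"][110:260,100:300,::-1],(400,300),interpolation=cv2.INTER_CUBIC)
cv2.imwrite("pics/lift.png",np.hstack([b,cv2.resize(w["image"][:,:,::-1],(400,300))]))
E
python3 n.py
```

```text
above 15.41 [ 0.5795 -0.2217  0.1701] [0.4 0.2 0.1] 0.0853
down 16.54 [ 0.5796 -0.2239  0.0529] [ 0.  -0.9  0.9] 0.0853
grab 16.98 [ 0.5796 -0.2237  0.0531] [-1.8 -0.3  6.3] 0.0485
up20 17.63 [ 0.5789 -0.2237  0.0719] [ 0.2 -0.3 -4.7] 0.0481
up 19.67 [ 0.579  -0.2237  0.2298] [ 0.2 -1.1 -3.8] 0.0483
[-0.00524132 -0.04197529 -0.00958042] 83.00953343510628
```

View pics/lift.png

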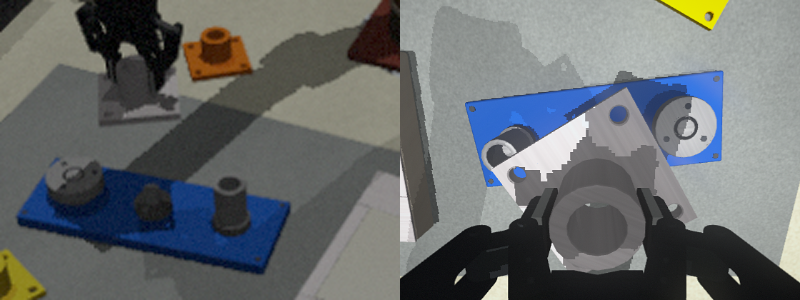

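The housing is off its spigot and sits level between the pads; the sleeve and collar have not moved.

```bash
cat > o.py <<'E'
from h import *
robot.line_to((.5897,.1913,.23),v=.12); st("over")
robot.line_to((.5897,.1913,.170),v=.06); robot.hold(1.0); st("hold")
print(Ro.from_rotvec(current_eef_rot()).as_matrix().round(3),current_gripper_force(),np.abs(current_qd()).max())
s=viewer.grab_frame("scene"); w=viewer.grab_frame("wrist"); t=viewer.grab_frame("top"); save(t,"t9.png")
b=cv2.resize(s["image"][140:320,200:440,::-1],(400,300),interpolation=cv2.INTER_CUBIC)
cv2.imwrite("pics/end.png",np.vstack([np.hstack([b,cv2.resize(w["image"][:,:,::-1],(400,300))]),np.hstack([cv2.resize(t["image"][100:280,130:370,::-1],(400,300),interpolation=cv2.INTER_CUBIC),cv2.resize(t["image"][100:280,250:490,::-1],(400,300))])]))
import pickle; pickle.dump((s,w,t),open("P9.pkl","wb"))
E
python3 o.py
```

```text
over 23.38 [0.5898 0.191  0.23  ] [-0.   1.3 -3.6] 0.0484
hold 25.52 [0.5897 0.1913 0.17  ] [-0.5  0.2 -4.5] 0.0483
[[ 1.  0. -0.]
 [ 0. -1.  0.]
 [-0. -0. -1.]] 83.00201889127493 0.0014334852865916495
```

View pics/end.png

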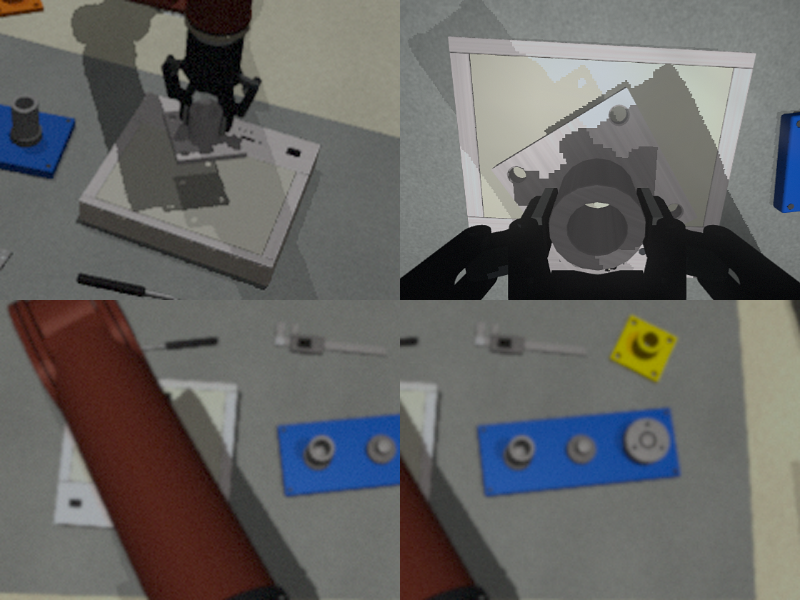

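Run:
```python
from h import *
import pickle; s,w,t=pickle.load(open("P9.pkl","rb"))
c=np.array([.5897,.1913,.162])
print(proj(w,[c+[.0514,-.0134,0],c+[.0128,.0522,0],c+[-.0134,-.0523,0]]),"seen 160,307; 244,164; 297,387")
st("end"); robot.job_done()
```

```text
[[160.86659169 307.40112722]
 [244.46253439 163.59530293]
 [295.07522653 384.17970958]] seen 160,307; 244,164; 297,387
end 25.68 [0.5897 0.1913 0.17  ] [-0.2  0.9 -5.1] 0.0485
the job is handed in; nothing more can be done
```

The job is handed in at 25.7 s: the dimmer's white line is within about 0.2 mm of the set mark, and the aluminium housing is held level and steady about 100 mm above the middle of the window, with nothing touching the window and the other parts left where they were.

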